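# Shut the label printer and feed a label

## Robot

A 7-joint arm with a two-finger parallel gripper is mounted at the origin on the work surface. World frame = base frame: x ahead of the robot, y to its left, z up, the work surface at z = 0. Lengths are in m, angles in rad, forces in N, time in s.
With the tool pointing down it reaches from about 0.425 to 0.875 m from the base axis. Payload 4.7 kg.
Tool frame: the origin (TCP) lies midway between the tips of the shut fingers; the grasp point (between the pads) lies 19 mm behind it (ctrl.grip_point_offset is the distance from the TCP to the grasp point, in m); z points along the fingers, y is the line along which they close (so a half turn about z gives the same grasp; the last joint's range is limited). The gripper opens to 87 mm and grips with 3 to 60 N. Pads are 19 mm wide; open, the fingers measure 117 mm over their backs; the gripper's body (75 mm by 190 mm) begins 51 mm behind the grasp point.
Start: joints at [1.181, 0.321, -0.07, 1.45, 0.023, 1.371, -0.057], TCP at [0.255, -0.598, 0.223] pointing down, gripper open.
Joint ranges: [-2.86, 2.86], [-0.3, 2.09], [-1.38, 1.24], [0.06, 2.45], [-1.56, 4.7], [0.09, 2.05], [-2.69, 2.69]. Speed limits (rad/s): [2.57, 2.57, 3.14, 3.14, 3.14, 3.14, 3.14].

## Interface

Orientations are given as a rotation vector (axis times angle).
In Python, from bench import ctrl gives the robot as it stands.
- The arm moves only by the tool move_arm, never from a script. Its argument "increments" is text: rows parted by semicolons, each of 7 numbers parted by spaces: the shift along the world's x, y, z in mm, then the turn, a rotation vector about the world's x, y, z in degrees, then the closure in counts, from 0 (fully open) to 255 (shut). A call has exactly 8 rows; each row shifts and turns the commanded pose from where the row before left it; what a row does not reach is not made up. A row lasts 1/12 s, in which the tool goes at most 41.7 mm and 7.16 degrees, less where a joint would pass 70% of its speed; a pose out of reach is approached as far as the arm can. A call with a gripper value outside its range is refused whole. The fingers move at their own pace and stop on an object; "grip_force" is the grip in N (left out, the last holds). Time passes only in rows, so rows that do not move let the fingers close, or fill a call up. It gives the time, the measured TCP pose, the force, the opening and the grip force at its end, in the units of the state.
- ctrl.get_state(): the state, without advancing time (a new reading comes with each control period).
- ctrl.get_image(name): name is "scene" or "top"; returns a dict with "frame" (400x640x3 uint8, red, green, blue), "depth" (400x640 float32, m along the optical axis (not along the pixel's ray), 0 where there is no reading), "fx", "fy", "cx", "cy" (pixels), "position" and "orientation" of the camera in the world. Camera axes: x right, y down, z forward; pixel columns grow to the right and rows downward; lengths in m; the calibration is good to about 2 mm. A picture is of the moment at which its call begins.
- ctrl.close_job(): hands the job in; it is judged then, once.
Trained networks look in a picture, given as the dict that the camera call returned (one of the last four; its "shot" number tells which), for a name from the list of things; names that differ only in an ending like _2 or _b are one class to them, and where a whole thing is asked for, a point or a joint stands for the part that bears it (a point fixed in the world has none). Each returns a list of dicts, best first, with "score" (0 to 1); they miss things now and then, are a little off and sometimes report something else, mostly with a low value. They report only what shows in the picture. A call takes as long as a camera call.
- ctrl.find_in(target, picture): "centre" ([x, y, z] in m, in world coordinates, good to about 4 mm: the middle of the surface that is visible of it).
- ctrl.silhouettes(target, picture): "region" (400x640 bool, what is visible of it).
The state is a dict: "time": time; "joint_positions": joint angles; "qd": joint speeds; "joint_torque": joint torques, N m; "position": TCP position; "tool_rot": TCP orientation; "ft_force": force on the tool from outside, world axes, zero at the start; "torque": the same for the moment, N m; "grip_width": opening from 0.0 (shut) to 1.0 (fully open); "grip_force": force on a finger pad.
Only numpy, scipy, OpenCV 4.12 (cv2) and the standard library are available. Lean on these libraries where they do the work, as an engineer would, in place of code of your own. Each camera call takes 0.05 s, during which the arm holds its last target. There are 200 camera calls.

## Task

The label printer has been reloaded and its cover left up: using only the fingertips, gently push the cover all the way shut without slamming it or raising it further, then press the larger button on the front strip (feed) fully down and let it spring back up. Do not press feed while the cover is open, leave the small power button alone, pick nothing up, and do not disturb the other things on the desk.

Things in the scene. Friction and masses are not known exactly. Their poses are not given: they have to be found in the camera images.
- printer: desktop label printer, grey with a black foot, fixed to the desk, 240 deep (its x) x 190 wide (its y) x 140 mm high with the cover shut. Origin: middle of its underside on the desk. Its x axis points from its front (the side with the buttons, towards the robot) to its back, z up. The front 60 mm is a fixed control strip with its top at 95 mm; the cover lies behind it.
- cover (a joint): hinge angle of the printer's clamshell cover, rad: 0 = fully shut, growing as it opens upward (starts between 0.9 and 1.25; stop at 1.7). The cover is a shell 170 mm long from hinge to front edge, 186 mm wide, 45 mm thick, about 0.3 kg. The hinge is stiff (about 0.45 N m, 3 N to push it at the front edge) and the cover stays wherever it is left; there is no catch or spring.
- cover_hinge (a point): middle of the cover's hinge line, which runs along the printer's y axis at the back, 110 mm behind the printer's origin and 95.5 mm above the desk. Turns with the cover: its x axis points from the cover's front edge to the hinge along the cover, its z axis out of the cover's outer (top) face.
- cover_edge (a point): point on the outer (top) face of the cover, midway across its width, 20 mm back from its front edge: 150 mm from the hinge line along the cover and 45 mm out from it (with the cover shut it is 40 mm in front of the printer's origin and 140.5 mm above the desk). Pushing the outer face here towards the tub shuts the cover. Axes as for cover_hinge.
- feed (a joint): travel of the feed button, m: 0 = up, 0.006 = fully down. Needs about 1.5 N to start and 5 N fully down; springs back by itself.
- feed_top (a point): middle of the top of the feed button: the larger of the two round black buttons on the control strip, 26 mm across in a 42 mm collar; it stands 10 mm above the collar, top 109 mm above the desk; 90 mm in front of the printer's origin and 45 mm to its -y side (the right-hand side as the robot sees it), 30 mm in front of the shut cover's front edge. It is pressed straight down.
- power (a joint): travel of the small power button, m: 0 = up, 0.006 = fully down. To be left alone.
- power_top (a point): middle of the top of the power button: the small one, 12 mm across, on the same strip, 105 mm to the +y side of the feed button, same height.
- radio: black walkie-talkie standing upright, 34 x 56 x 115 mm plus a stub antenna to 225 mm; origin under its middle. Bystander.
- spare_roll: spare paper label roll standing on end, 84 mm across, 80 mm high; origin under its middle. Bystander.
- tape: roll of amber packing tape lying flat, 90 mm across, 45 mm high; origin under its middle. Bystander.
- stapler: black and steel stapler, 130 x 34 x 40 mm; origin under its middle. Bystander.
- mouse: black computer mouse, 100 x 56 x 33 mm; origin under its middle. Bystander.
- marker: white marker pen with a black cap lying down, 143 mm long, 20 mm thick; origin under its middle. Bystander.
- mug: white ceramic mug, 76 mm across, 90 mm high; origin under its middle. Bystander.

How it is judged:
By the outcome, as a careful person would: the job done as asked, in the order asked, and still so for the second after the job is handed in, with the robot touching nothing.
It also fails if it takes over 45 s, if anything falls off the work surface, if the arm or the gripper's body presses on something with over 40 N, if the wrist force passes 120 N, or if a joint passes its speed limit or range.

## Working session

There is one attempt and no reset: what is moved stays moved. The work goes in short steps, Python scripts to look and compute and a tool call to move; the robot and the scene stay as the last step left them, time stands still between calls to the robot, and variables do not carry over. Pictures are saved under pics/ and viewed, at most 10 in all, crops included, and the job is handed in when it is done.

Besides the shell and the picture viewer there is one more tool, called as a command line: name --argument value ..., lists and objects as JSON in quotes. move_arm: Moves the arm, as the interface text tells. Its arguments: {"type":"object","properties":{"increments":{"type":"string"},"grip_force":{"type":"number"}},"required":["increments"]}

```bash
mkdir -p pics; python3 - <<'E'
from bench import ctrl
import cv2,numpy as np
s=ctrl.get_state();print(s['time'],s['position'],s['tool_rot'],s['ft_force'])
P={}
for n in('scene','top'):
    p=ctrl.get_image(n);cv2.imwrite(f'pics/{n}0.png',p['frame'][:,:,::-1])
    print(n,p['position'],p['orientation'],p['fx'])
    for t in('printer','cover_edge','cover_hinge','feed_top','power_top','radio','spare_roll','tape','stapler','mouse','marker','mug'):
        r=ctrl.find_in(t,p)
        print(t,[(np.round(q['centre'],3).tolist(),round(q['score'],2)) for q in r[:2]])
E
```

```text
0.0 [ 0.25511672 -0.5972404   0.22146082] [-3.07592874e+00 -6.29670771e-01  7.92707977e-04] [-0.21926651  0.16746223  0.89035027]
scene [ 1.29914892 -0.23935045  1.0082768 ] [-2.06718863 -1.3784298   0.55061036] 404.05640714432934
printer [([0.683, -0.048, 0.181], 0.97)]
cover_edge [([0.671, -0.042, 0.198], 0.73)]
cover_hinge [([0.672, -0.044, 0.193], 0.72), ([0.682, -0.048, 0.18], 0.63)]
feed_top []
power_top [([0.457, -0.191, 0.078], 0.17)]
radio [([0.613, -0.218, 0.09], 0.95)]
spare_roll [([0.458, -0.188, 0.08], 0.58)]
tape [([0.712, 0.133, 0.037], 0.62)]
stapler [([0.575, 0.171, 0.036], 0.91)]
mouse [([0.55, -0.307, 0.032], 0.96), ([0.675, 0.288, 0.06], 0.71)]
marker []
mug [([0.673, 0.29, 0.059], 0.96)]
top [0.39337872 0.06424465 1.21279354] [-2.1287132   2.1575731  -0.15357845] 442.93984308249185
printer [([0.594, -0.024, 0.108], 0.64)]
cover_edge []
cover_hinge [([0.637, -0.036, 0.241], 0.56)]
feed_top []
power_top [([0.703, 0.134, 0.046], 0.49)]
radio []
spare_roll [([0.437, -0.191, 0.085], 0.59)]
tape [([0.703, 0.134, 0.046], 0.59)]
stapler [([0.555, 0.177, 0.039], 0.96)]
mouse [([0.533, -0.3, 0.032], 0.66)]
marker [([0.453, 0.041, 0.02], 0.73)]
mug [([0.667, 0.29, 0.042], 0.76)]
```

View pics/scene0.png

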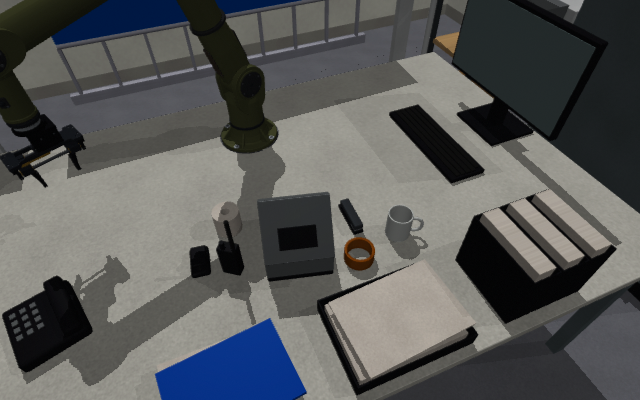

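View pics/top0.png

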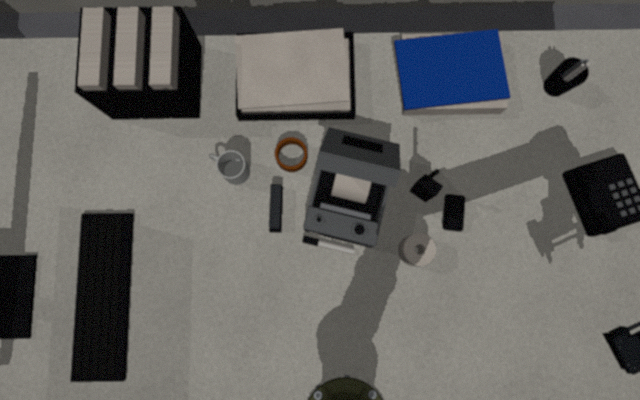

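The scene view shows the cover's outer face (260–333, 195–275). In the top view the control strip is near (342,225), with feed at (360,229), power at (320,218), the radio at (427,186), the spare roll at (418,248) and the marker in front at (330,244).

```bash
cat > h.py <<'E'
from bench import ctrl
import numpy as np,cv2
from scipy.spatial.transform import Rotation as R
def cloud(p):
    v,u=np.mgrid[:400,:640];d=p['depth']
    c=np.stack([(u-p['cx'])/p['fx']*d,(v-p['cy'])/p['fy']*d,d],-1)
    return c@R.from_rotvec(p['orientation']).as_matrix().T+p['position']
E
python3 - <<'E'
from h import *
p=ctrl.get_image('top');C=cloud(p)
for u,v in((360,229),(320,218),(342,225),(335,240),(418,248),(330,244)):print(u,v,C[v,u].round(4))
crop=cv2.resize(p['frame'][120:260,290:470,::-1],None,fx=4,fy=4,interpolation=2);cv2.imwrite('pics/c1.png',crop)
# strip
m=np.zeros((400,640),bool);m[195:250,295:390]=1
z=C[...,2];k=m&(abs(z-.095)<.006)
pts=C[k][:,:2].astype(np.float32);print('strip',k.sum(),cv2.minAreaRect(pts),np.median(z[k]))
r=ctrl.silhouettes('radio',p)
for t in('radio','spare_roll','tape'):
    q=ctrl.silhouettes(t,p)
    if q: a=C[q[0]['region']];print(t,a.min(0).round(3),a.max(0).round(3))
s=ctrl.get_image('scene');D=cloud(s)
a=D[210:262,270:325].reshape(-1,3)
med=np.median(a,0)
for i in range(6):
    c=a.mean(0);w=np.linalg.svd(a-c,full_matrices=0)[2][2];d=abs((a-c)@w);a=a[d<max(.004,np.median(d)*2.5)]
print('face',len(a),c,w,d.std())
q=ctrl.silhouettes('cover_edge',s)
reg=q[0]['region'];b=D[reg];b=b[abs((b-c)@w)<.006]
if w[2]<0:w=-w
h=np.array([-w[1],w[0],0]);h/=np.linalg.norm(h);l=np.cross(w,h)
print('h',h,'l',l);e=(b-c)
print('y ext',np.percentile(e@h,[0.5,99.5]),'l ext',np.percentile(e@l,[.5,99.5]))
q=ctrl.silhouettes('radio',s);b=D[q[0]['region']];print('radio',np.percentile(b,[2,98],axis=0))
E
```

```text
360 229 [ 0.4884 -0.0424  0.107 ]
320 218 [0.5175 0.0571 0.1059]
342 225 [0.5002 0.0017 0.095 ]
335 240 [ 4.684e-01  1.630e-02 -1.000e-04]
418 248 [ 0.443  -0.2056  0.0158]
330 244 [0.4567 0.0307 0.0191]
strip 2049 ((0.5342557430267334, -0.006003096699714661), (0.18984606862068176, 0.1335376650094986), 75.47919464111328) 0.09536388058989664
radio [ 0.393 -0.279 -0.004] [0.661 0.064 1.213]
spare_roll [ 0.393 -0.235 -0.002] [0.479 0.064 1.213]
tape [ 0.393  0.064 -0.003] [0.764 0.179 1.213]
face 2860 [ 0.69011142 -0.04844872  0.18285906] [-0.77314925  0.30973731  0.55344651] 0.01919452975058714
h [-0.37188497 -0.92827882  0.        ] l [ 0.51375268 -0.20581844  0.83288472]
y ext [-0.09037257  0.09270413] l ext [-0.01871655  0.00544635]
radio [[ 0.58473207 -0.25120933  0.00718944]
 [ 0.62715595 -0.19422717  0.22298533]]
```

View pics/c1.png

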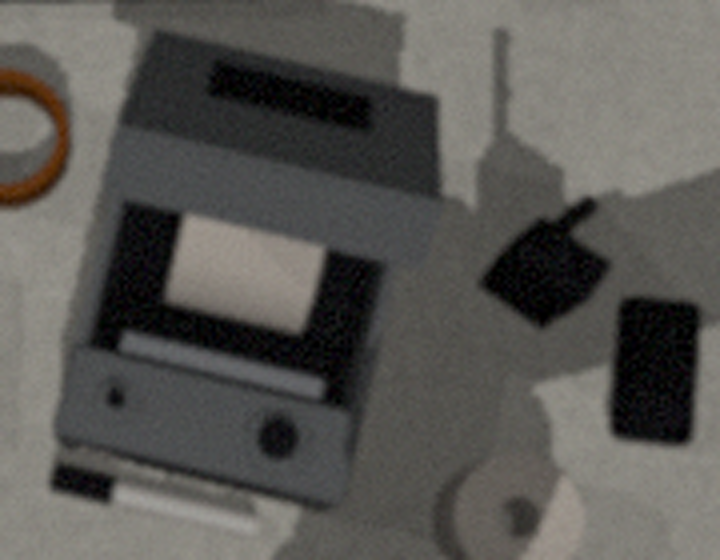

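```bash
python3 - <<'E'
from h import *
s=ctrl.get_image('scene');D=cloud(s)
a=D[203:258,268:325].reshape(-1,3);a=a[(a[:,2]>.05)&(a[:,2]<.4)]
best=None;g=np.random.default_rng(0)
for _ in range(500):
    t=a[g.choice(len(a),3,False)];w=np.cross(t[1]-t[0],t[2]-t[0]);w/=np.linalg.norm(w)+1e-12
    k=abs((a-t[0])@w)<.004
    if best is None or k.sum()>best.sum():best=k
b=a[best];c=b.mean(0);w=np.linalg.svd(b-c,full_matrices=0)[2][2];w*=np.sign(w[2])
print(len(a),len(b),c,w,'theta',np.arccos(w[2]),'yaw',np.degrees(np.arctan2(w[1],w[0])))
print(D[200:275:8,296].round(3),D[230,262:332:8].round(3))
o=np.array([.587,-.022]);x=np.array([.966,-.259])
P=np.c_[(b[:,:2]-o)@x-.11,b[:,2]-.0955]
for th in np.arange(.85,1.3,.05):print(th.round(2),np.round(np.median(P@[np.sin(th),np.cos(th)]),4),np.std(P@[np.sin(th),np.cos(th)]).round(4))
print('max along',np.percentile(P@[-w[2],np.sin(np.arccos(w[2]))],[0,100]))
E
```

```text
3122 3004 [ 0.6772604  -0.04604046  0.18963606] [ 0.76579107 -0.2032369   0.61013015] theta 0.9145714801962079 yaw -14.863356100817551
[[ 0.636 -0.027  0.255]
 [ 0.645 -0.032  0.236]
 [ 0.658 -0.037  0.221]
 [ 0.67  -0.043  0.204]
 [ 0.679 -0.047  0.185]
 [ 0.692 -0.053  0.169]
 [ 0.706 -0.059  0.154]
 [ 0.717 -0.064  0.136]
 [ 0.7   -0.061  0.073]
 [ 0.701 -0.063  0.036]] [[ 0.65  -0.128  0.198]
 [ 0.654 -0.109  0.194]
 [ 0.664 -0.09   0.196]
 [ 0.67  -0.071  0.194]
 [ 0.674 -0.051  0.188]
 [ 0.684 -0.032  0.191]
 [ 0.69  -0.013  0.188]
 [ 0.695  0.008  0.184]
 [ 0.7    0.028  0.18 ]]
0.85 0.0498 0.0032
0.9 0.0456 0.0018
0.95 0.0412 0.0022
1.0 0.0369 0.004
1.05 0.0324 0.006
1.1 0.0279 0.008
1.15 0.0233 0.01
1.2 0.0187 0.012
1.25 0.0139 0.014
max along [0.00386184 0.16327598]
```

move_arm --increments "0 0 25 0 0 -4.75 255; 0 0 25 0 0 -4.75 255; 0 0 25 0 0 -4.75 255; 0 0 25 0 0 -4.75 255; 0 0 25 0 0 -4.75 255; 0 0 25 0 0 -4.75 255; 0 0 25 0 0 -4.75 255; 0 0 25 0 0 -4.75 255" --grip_force 20

```text
time: 2.42
position: [0.2553, -0.5975, 0.424]
tool_rot: [3.114, -0.413, 0.0]
ft_force: [0.1, -0.7, 0.6]
grip_width: 0.479
grip_force: 0.0
```

move_arm --increments "17 23 0 0 0 0 255; 17 23 0 0 0 0 255; 17 23 0 0 0 0 255; 17 23 0 0 0 0 255; 17 23 0 0 0 0 255; 17 23 0 0 0 0 255; 17 23 0 0 0 0 255; 17 23 0 0 0 0 255"

```text
time: 3.08
position: [0.392, -0.4125, 0.4228]
tool_rot: [3.115, -0.406, 0.0]
ft_force: [0.9, -0.9, 0.1]
grip_width: 0.008
grip_force: 0.0
```

move_arm --increments "17 23 0 0 0 0 255; 17 23 0 0 0 0 255; 17 23 0 0 0 0 255; 17 23 0 0 0 0 255; 17 23 0 0 0 0 255; 17 23 0 0 0 0 255; 17 23 0 0 0 0 255; 17 23 0 0 0 0 255"

```text
time: 3.75
position: [0.528, -0.2285, 0.4228]
tool_rot: [3.115, -0.407, 0.001]
ft_force: [-0.1, -0.2, -0.3]
grip_width: 0.004
grip_force: 0.0
```

move_arm --increments "17.5 23 0 0 0 0 255; 17.5 23 0 0 0 0 255; 17.5 23 0 0 0 0 255; 17.5 23 0 0 0 0 255; 17.5 23 0 0 0 0 255; 17.5 23 0 0 0 0 255; 17.5 23 0 0 0 0 255; 17.5 23 0 0 0 0 255"

```text
time: 4.42
position: [0.6681, -0.0447, 0.4227]
tool_rot: [3.115, -0.407, 0.0]
ft_force: [1.1, 0.3, -0.2]
grip_width: 0.006
grip_force: 0.0
```

move_arm --increments "0 0 -20 0 0 0 255; 0 0 -20 0 0 0 255; 0 0 -20 0 0 0 255; 0 0 -20 0 0 0 255; 0 0 -20 0 0 0 255; 0 0 -20 0 0 0 255; 0 0 -20 0 0 0 255; 0 0 0 0 0 0 255"

```text
time: 5.08
position: [0.6652, -0.046, 0.2778]
tool_rot: [3.114, -0.406, -0.012]
ft_force: [-0.2, -1.6, -0.4]
grip_width: 0.005
grip_force: 0.0
```

```bash
python3 - <<'E'
import numpy as np
h=np.array([.693,-.0503]);x=np.array([.9666,-.2563])
for th in np.arange(1.0,-.05,-.1):
    # tip material point: 145 from hinge, 45 out; TCP shifted +9 mm in x (front corner touches) fading
    px=-.148*np.cos(th)+.045*np.sin(th)+.009*np.sin(th); pz=.0955+.148*np.sin(th)+.045*np.cos(th)
    print(round(th,2),(h+px*x).round(4),round(pz,4))
E
```

```text
1.0 [ 0.6596 -0.0415] 0.2444
0.9 [ 0.645  -0.0376] 0.2394
0.8 [ 0.6308 -0.0338] 0.233
0.7 [ 0.6172 -0.0302] 0.2253
0.6 [ 0.6044 -0.0268] 0.2162
0.5 [ 0.5925 -0.0236] 0.2059
0.4 [ 0.5816 -0.0208] 0.1946
0.3 [ 0.5718 -0.0182] 0.1822
0.2 [ 0.5632 -0.0159] 0.169
0.1 [ 0.5559 -0.0139] 0.1551
0.0 [ 0.5499 -0.0124] 0.1405
```

move_arm --increments "-1 0.5 -4 0 0 0 255; -1 0.5 -4 0 0 0 255; -1 0.5 -4 0 0 0 255; -1 0.5 -4 0 0 0 255; -1 0.5 -4 0 0 0 255; -1 0.5 -4 0 0 0 255; -1 0.5 -4 0 0 0 255; -1 0.5 -4 0 0 0 255"

```text
time: 5.75
position: [0.6593, -0.0417, 0.2503]
tool_rot: [3.115, -0.406, 0.0]
ft_force: [1.3, -0.6, -1.0]
grip_width: 0.006
grip_force: 0.0
```

move_arm --increments "-3.6 1 -1.7 0 0 0 255; -3.6 1 -1.7 0 0 0 255; -3.6 1 -1.7 0 0 0 255; -3.6 1 -1.7 0 0 0 255; -3.6 1 -1.7 0 0 0 255; -3.6 1 -1.7 0 0 0 255; -3.6 1 -1.7 0 0 0 255; -3.6 1 -1.7 0 0 0 255"

```text
time: 6.42
position: [0.6305, -0.0339, 0.2372]
tool_rot: [3.115, -0.407, 0.001]
ft_force: [2.0, -1.2, 1.3]
grip_width: 0.007
grip_force: 1.0
```

move_arm --increments "-3.3 0.9 -2.4 0 0 0 255; -3.3 0.9 -2.4 0 0 0 255; -3.3 0.9 -2.4 0 0 0 255; -3.3 0.9 -2.4 0 0 0 255; -3.3 0.9 -2.4 0 0 0 255; -3.3 0.9 -2.4 0 0 0 255; -3.3 0.9 -2.4 0 0 0 255; -3.3 0.9 -2.4 0 0 0 255"

```text
time: 7.08
position: [0.6038, -0.0265, 0.2174]
tool_rot: [3.115, -0.406, -0.0]
ft_force: [0.1, -0.9, 1.9]
grip_width: 0.004
grip_force: 1.0
```

```bash
python3 - <<'E'
from h import *
p=ctrl.get_image('scene');cv2.imwrite('pics/s2.png',cv2.resize(p['frame'][120:300,160:400,::-1],None,fx=3,fy=3))
E
```

```text
(no output)
```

View pics/s2.png

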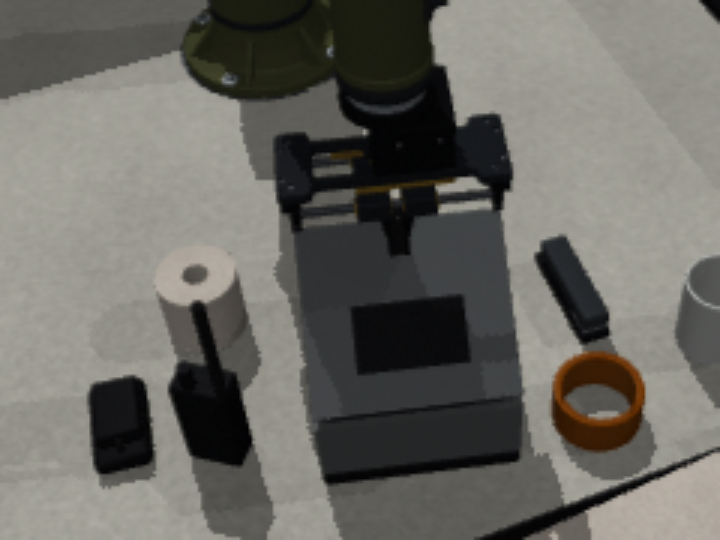

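The picture shows the fingertips on the outer face near the cover's front edge (crop about (400,250)), with the cover going down and the bystanders undisturbed.

move_arm --increments "-2.8 0.7 -2.8 0 0 0 255; -2.8 0.7 -2.8 0 0 0 255; -2.8 0.7 -2.8 0 0 0 255; -2.8 0.7 -2.8 0 0 0 255; -2.8 0.7 -2.8 0 0 0 255; -2.8 0.7 -2.8 0 0 0 255; -2.8 0.7 -2.8 0 0 0 255; -2.8 0.7 -2.8 0 0 0 255"

```text
time: 7.8
position: [0.5817, -0.0208, 0.195]
tool_rot: [-3.115, 0.406, -0.001]
ft_force: [1.0, -0.6, 0.8]
grip_width: 0.005
grip_force: 0.7
```

move_arm --increments "-2.2 0.6 -3.1 0 0 0 255; -2.2 0.6 -3.1 0 0 0 255; -2.2 0.6 -3.1 0 0 0 255; -2.2 0.6 -3.1 0 0 0 255; -2.2 0.6 -3.1 0 0 0 255; -2.2 0.6 -3.1 0 0 0 255; -2.2 0.6 -3.1 0 0 0 255; -2.2 0.6 -3.1 0 0 0 255"

```text
time: 8.47
position: [0.5639, -0.0162, 0.1703]
tool_rot: [3.115, -0.406, -0.0]
ft_force: [1.0, -0.2, 1.4]
grip_width: 0.006
grip_force: 0.5
```

move_arm --increments "-1.3 0.4 -2.5 0 0 0 255; -1.3 0.4 -2.5 0 0 0 255; -1.3 0.4 -2.5 0 0 0 255; -1.3 0.4 -2.5 0 0 0 255; -1.3 0.4 -2.5 0 0 0 255; -1.3 0.4 -2.5 0 0 0 255; -1.3 0.4 -2.5 0 0 0 255; -1.3 0.4 -2.5 0 0 0 255"

```text
time: 9.13
position: [0.5537, -0.0129, 0.1503]
tool_rot: [-3.115, 0.406, 0.0]
ft_force: [1.8, 1.0, 0.5]
grip_width: 0.008
grip_force: 0.5
```

move_arm --increments "-0.4 0.1 -1 0 0 0 255; -0.4 0.1 -1 0 0 0 255; -0.4 0.1 -1 0 0 0 255; -0.4 0.1 -1 0 0 0 255; -0.4 0.1 -1 0 0 0 255; -0.4 0.1 -1 0 0 0 255; -0.4 0.1 -1 0 0 0 255; -0.4 0.1 -1 0 0 0 255"

```text
time: 9.8
position: [0.5507, -0.0121, 0.1426]
tool_rot: [3.115, -0.406, 0.0]
ft_force: [1.0, 1.1, 0.6]
grip_width: 0.007
grip_force: 0.4
```

move_arm --increments "0 0 -0.5 0 0 0 255; 0 0 -0.5 0 0 0 255; 0 0 -0.5 0 0 0 255; 0 0 -0.5 0 0 0 255; 0 0 -0.5 0 0 0 255; 0 0 -0.5 0 0 0 255; 0 0 -0.5 0 0 0 255; 0 0 -0.5 0 0 0 255"

```text
time: 10.47
position: [0.5503, -0.012, 0.1408]
tool_rot: [3.114, -0.406, -0.001]
ft_force: [-6.1, 0.4, 16.4]
grip_width: 0.004
grip_force: 8.5
```

move_arm --increments "0 0 1 0 0 0 255; 0 0 2 0 0 0 255; 0 0 4 0 0 0 255; 0 0 6 0 0 0 255; 0 0 6 0 0 0 255; 0 0 6 0 0 0 255; 0 0 6 0 0 0 255; 0 0 6 0 0 0 255"

```text
time: 11.13
position: [0.5507, -0.0122, 0.1764]
tool_rot: [3.115, -0.406, 0.0]
ft_force: [0.4, -0.7, 0.2]
grip_width: 0.007
grip_force: 0.0
```

move_arm --increments "0 0 10 0 0 0 255; 6 15 10 0 0 0 255; 6 15 10 0 0 0 255; 6 15 10 0 0 0 255; 6 15 0 0 0 0 255; 6 15 0 0 0 0 255; 6 15 0 0 0 0 255; 0 0 0 0 0 0 255"

```text
time: 11.8
position: [0.587, 0.0821, 0.2163]
tool_rot: [-3.113, 0.398, -0.001]
ft_force: [-0.5, 0.2, -0.5]
grip_width: 0.003
grip_force: 0.0
```

```bash
python3 - <<'E'
from h import *
print(ctrl.get_state()['position'])
o=np.array([.587,-.022]);x=np.array([.9666,-.2563]);y=np.array([.2563,.9666])
fr=[]
for n in('top','scene'):
    p=ctrl.get_image(n);C=cloud(p);q=(C[...,:2]-o);X=q@x;Y=q@y;Z=C[...,2]
    k=(abs(Y)<.08)&(X>-.05)&(X<.08)&(Z>.11)&(Z<.17)
    for lo in(-.05,-.02,.01,.04):
        kk=k&(X>lo)&(X<lo+.03);print(n,lo,kk.sum(),np.median(Z[kk]) if kk.any() else None)
    for nm,c in(('feed',-.045),('power',.06)):
        b=(abs(Y-c)<.03)&(abs(X+.09)<.025)&(Z>.1015)&(Z<.115);print(nm,b.sum(),C[b].mean(0).round(4) if b.any() else None)
    a=p['frame'][:,:,::-1];fr.append(cv2.resize(a[150:270,280:460] if n=='top' else a[150:290,180:390],(540,360) if n=='top' else (405,270),interpolation=2))
fr[1]=cv2.resize(fr[1],(540,360));cv2.imwrite('pics/v3.png',cv2.resize(np.vstack(fr),(450,600)))
E
```

```text
[0.58702365 0.08207966 0.21634088]
top -0.05 279 0.14046453532450887
top -0.02 357 0.1406141115275834
top 0.01 386 0.14124866411010362
top 0.04 440 0.14113127222535526
feed 0 None
power 0 None
scene -0.05 426 0.14030713148877527
scene -0.02 452 0.14039479483950446
scene 0.01 481 0.14062908680171615
scene 0.04 500 0.1407451019798756
feed 20 [ 0.485  -0.0401  0.1089]
power 3 [0.5118 0.0609 0.1068]
```

View pics/v3.png

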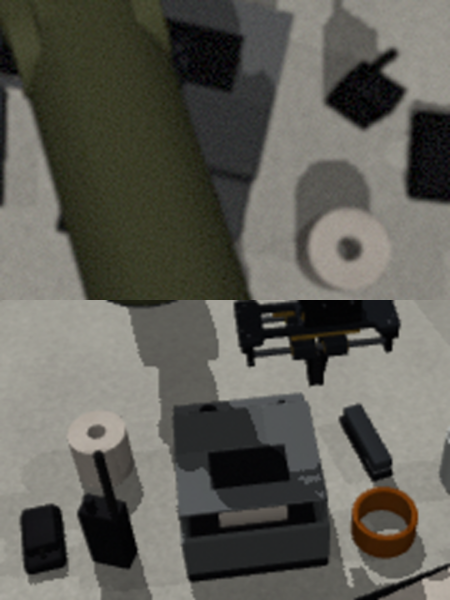

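The cover face is flat at z = 0.1405 in both views, so it's shut. The scene view shows feed at crop (208,408), the bystanders have not moved, and the arm hides the strip in the top view. Next I'll go above feed.

move_arm --increments "-14.3 -17.6 0 0 0 0 255; -14.3 -17.6 0 0 0 0 255; -14.3 -17.6 0 0 0 0 255; -14.3 -17.6 0 0 0 0 255; -14.3 -17.6 0 0 0 0 255; -14.3 -17.6 0 0 0 0 255; -14.3 -17.6 0 0 0 0 255; 0 0 0 0 0 0 255"

```text
time: 12.57
position: [0.4835, -0.0514, 0.2159]
tool_rot: [3.11, -0.419, -0.002]
ft_force: [1.1, -0.9, -1.5]
grip_width: 0.004
grip_force: 0.0
```

move_arm --increments "0 0 -15 0 0 0 255; 0 0 -15 0 0 0 255; 0 0 -15 0 0 0 255; 0 0 -15 0 0 0 255; 0 0 -15 0 0 0 255; 0 0 -15 0 0 0 255; 0 0 -5 0 0 0 255; 0 0 0 0 0 0 255"

```text
time: 13.23
position: [0.4853, -0.0458, 0.1195]
tool_rot: [3.115, -0.408, -0.004]
ft_force: [-0.5, 0.2, 0.1]
grip_width: 0.005
grip_force: 0.0
```

move_arm --increments "0 0 0 0 0 0 255; 0 0 0 0 0 0 255; 0.5 1 0 0 0 0 255; 0 0 -1.5 0 0 0 255; 0 0 -1.5 0 0 0 255; 0 0 -1.5 0 0 0 255; 0 0 -1.5 0 0 0 255; 0 0 -1.5 0 0 0 255"

```text
time: 13.9
position: [0.4869, -0.0443, 0.1129]
tool_rot: [3.115, -0.406, -0.0]
ft_force: [-0.8, -1.1, -0.3]
grip_width: 0.005
grip_force: 0.0
```

move_arm --increments "0 1 -1 0 0 0 255; 0 1 -1 0 0 0 255; 0 1 -1 0 0 0 255; 0 0 -1 0 0 0 255; 0 0 -1 0 0 0 255; 0 0 -1 0 0 0 255; 0 0 -1 0 0 0 255; 0 0 -1 0 0 0 255"

```text
time: 14.57
position: [0.487, -0.041, 0.1053]
tool_rot: [-3.115, 0.406, 0.0]
ft_force: [-1.8, 1.7, 3.5]
grip_width: 0.01
grip_force: 1.9
```

move_arm --increments "0 0 -0.5 0 0 0 255; 0 0 -0.5 0 0 0 255; 0 0 -0.5 0 0 0 255; 0 0 -0.5 0 0 0 255; 0 0 -0.5 0 0 0 255; 0 0 -0.5 0 0 0 255; 0 0 0 0 0 0 255; 0 0 0 0 0 0 255"

```text
time: 15.23
position: [0.4871, -0.041, 0.1033]
tool_rot: [3.115, -0.406, -0.0]
ft_force: [-5.1, 2.8, 11.4]
grip_width: 0.002
grip_force: 6.0
```

move_arm --increments "0 0 -0.4 0 0 0 255; 0 0 -0.4 0 0 0 255; 0 0 0 0 0 0 255; 0 0 0 0 0 0 255; 0 0 0 0 0 0 255; 0 0 0 0 0 0 255; 0 0 0 0 0 0 255; 0 0 0 0 0 0 255"

```text
time: 15.9
position: [0.4871, -0.041, 0.1032]
tool_rot: [3.115, -0.406, 0.0]
ft_force: [-6.3, 2.7, 16.7]
grip_width: 0.006
grip_force: 8.3
```

The button is on its stop: the force is rising with no further travel. I'll release it and retreat.

move_arm --increments "0 0 1 0 0 0 255; 0 0 2 0 0 0 255; 0 0 4 0 0 0 255; 0 0 8 0 0 0 255; 0 0 12 0 0 0 255; 0 0 15 0 0 0 255; 0 0 15 0 0 0 255; 0 0 15 0 0 0 255"

```text
time: 16.57
position: [0.487, -0.0421, 0.1746]
tool_rot: [3.114, -0.407, 0.001]
ft_force: [-0.3, 0.0, -0.9]
grip_width: 0.004
grip_force: 0.0
```

move_arm --increments "0 0 20 0 0 0 255; 0 0 20 0 0 0 255; 0 0 20 0 0 0 255; 0 0 20 0 0 0 255; 0 0 20 0 0 0 255; 0 0 20 0 0 0 255; 0 0 20 0 0 0 255; 0 0 0 0 0 0 255"

```text
time: 17.23
position: [0.4888, -0.0421, 0.3183]
tool_rot: [3.114, -0.407, 0.012]
ft_force: [-0.3, 0.4, 0.0]
grip_width: 0.005
grip_force: 0.0
```

```bash
python3 - <<'E'
from h import *
s=ctrl.get_state();print(s['position'],s['ft_force'])
o=np.array([.587,-.022]);x=np.array([.9666,-.2563]);y=np.array([.2563,.9666])
p=ctrl.get_image('scene');C=cloud(p);q=(C[...,:2]-o);X=q@x;Y=q@y;Z=C[...,2]
for lo in(-.05,-.02,.01,.04):
    kk=(abs(Y)<.08)&(X>lo)&(X<lo+.03)&(Z>.11)&(Z<.17);print(lo,np.median(Z[kk]))
for nm,c in(('feed',-.045),('power',.06)):
    b=(abs(Y-c)<.03)&(abs(X+.09)<.025)&(Z>.1015)&(Z<.115);print(nm,b.sum(),C[b].mean(0).round(4),np.percentile(Z[b],90))
cv2.imwrite('pics/v4.png',cv2.resize(p['frame'][130:290,170:430,::-1],None,fx=3,fy=3))
E
```

```text
[ 0.48881081 -0.0420756   0.31828559] [-0.32782312  0.42134999  0.02626285]
-0.05 0.14030304052403975
-0.02 0.14017447240217817
0.01 0.14070086044982805
0.04 0.1407513993383669
feed 20 [ 0.4851 -0.0401  0.109 ] 0.11114213346897164
power 3 [0.5148 0.0597 0.1103] 0.11156642793080111
```

View pics/v4.png

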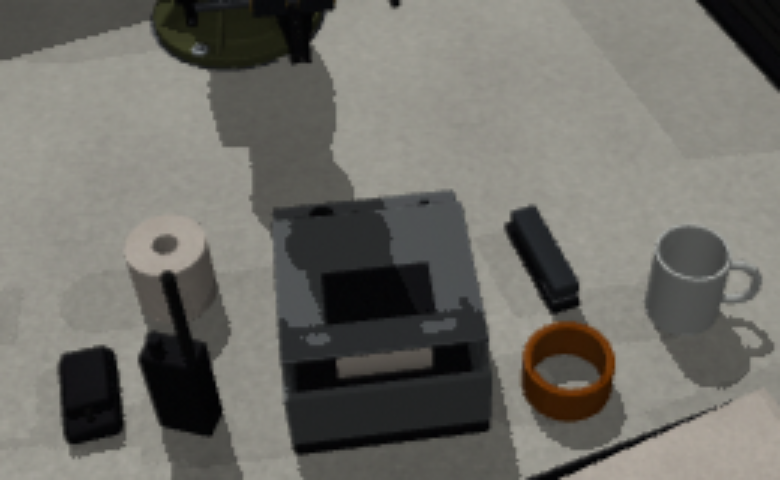

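The cover is shut, feed is back up at crop (320,210), the bystanders stand where they were, and the arm is clear.

```bash
python3 -c "
from bench import ctrl
print(ctrl.close_job())"
```

```text
the job is handed in; nothing more can be done
None
```

The cover was pushed gently shut, then feed was pressed to its stop and sprang back up; power and the other things on the desk were left alone, and the job is handed in (17 s used).

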